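Sort the bench leftovers into their trays

TASK

Tidy the bench leftovers away by kind: lay the two battery cells in the long narrow tray, one in each bay and lengthwise; set the two solder reels flat on a flange in the wide tray, one in each bay; and stand the little amber bottle upright in the middle of the round steel dish. Any order and either bay will do; do not tip the bottle over on the way, and leave the black lens case where it lies.

Things in the scene. Friction and masses are not known exactly. Their poses are not given: they have to be found in the camera images.
- cell_a: an AA battery cell lying on its side, 15 mm thick and 50 mm long; origin at the centre of its underside (touching the surface), its y axis runs along the cell, z up. Its two ends are alike for this job; cell_b is the same. Take it across its 15 mm from above
- cell_b: an AA battery cell lying on its side, 15 mm thick and 50 mm long; origin at the centre of its underside (touching the surface), its y axis runs along the cell, z up. Its two ends are alike for this job; cell_a is the same. Take it across its 15 mm from above
- thick_reel: the tall reel of solder, standing flat on one flange: round, 56 mm in diameter, 44 mm high, about 0.35 kg; origin at the centre of its underside, z up along its axis. Solid to the touch; take it across the diameter from above
- flat_reel: the low wide reel of solder, lying flat: round, 64 mm in diameter, 21 mm high; origin at the centre of its underside, z up along its axis. Take it across the diameter from above
- bottle: small amber screw-cap bottle, upright: body 34 mm in diameter and straight up to about 40 mm, dark cap 25 mm in diameter, 56 mm high in all; origin at the centre of its underside, z up
- cell_tray: fixed grey sheet-steel tray, long and narrow, 44 mm (its x) by 146 mm (its y), rim 9 mm above the surface (the hem round the outside 1 mm more), walls 2 mm; a divider across the middle makes two equal bays in a row along y, each 40 mm (x) by 70 mm (y) inside, bay centres at y = +36 mm and -36 mm. Dark rubber floor 6 mm above the surface. Origin at the centre of its underside, z up
- reel_tray: fixed grey sheet-steel tray, wide, 86 mm (its x) by 170 mm (its y), rim 10 mm above the surface (the hem round the outside 1 mm more), walls 2 mm; a divider across the middle makes two equal square bays in a row along y, each 82 mm by 82 mm inside, bay centres at y = +42 mm and -42 mm. Dark rubber floor 6 mm above the surface. Origin at the centre of its underside, z up
- dish: fixed round shallow steel dish, 90 mm across the rim, 14 mm high, flat floor about 60 mm across and 2 mm above the surface; origin at the centre of its underside, z up
- case: black lens case, a bystander among the things: 49 mm (x) by 72 mm (y), 25 mm high; origin at the centre of its underside. To be left alone
Not all that is in view belongs to the job. What is shaped like the cell_b but red or yellow is not meant.

How it is judged:
By the outcome, as a careful person would: the job done as asked, in the order asked, and still so for the second after the job is handed in, with the robot touching nothing.
It also fails if it takes over 99 s, if anything falls off the work surface, if the arm or the gripper's body presses on something with over 40 N, if the wrist force passes 120 N, or if a joint passes its speed limit or range.

ROBOT

A 6-joint arm with a two-finger parallel gripper is mounted at the origin on a cart in front of the work surface, level with it; the furniture and walls round the work are solid. World frame = base frame: x ahead of the robot, y to its left, z up, the work surface at z = 0. Lengths are in m, angles in rad, forces in N, time in s.
With the tool pointing down it reaches from about 0.375 to 0.75 m from the base axis. Payload 9 kg.
Tool frame: the origin (TCP) lies between the finger pads; the fingertips stand 11 mm ahead of it and the grasp point (between the pads) lies 8 mm behind it; z points along the fingers, y is the line along which they close (so a half turn about z gives the same grasp; the last joint's range is limited). The gripper opens to 85 mm and grips with 20 to 120 N. Pads are 22 mm wide; open, the fingers measure 114 mm over their backs; the gripper's body (76 mm by 85 mm) begins 54 mm behind the grasp point. The pads swing forward as they close: fully open they stand 13 mm farther back than shut.
Start: joints at [-1.521, 0.104, 0.097, 1.564, 0, 1.353], TCP at [0.159, -0.579, 0.242] pointing down, gripper open.
Joint ranges: [-2.99, 2.99], [-0.84, 1.86], [-1.1, 1.16], [-1.84, 2.11], [-1.51, 1.56], [-3.14, 3.14]. Speed limits (rad/s): [2.22, 2.22, 2.57, 3.14, 3.14, 3.14].

INTERFACE

Orientations are given as a rotation vector (axis times angle).
In Python, from workcell import env gives the robot as it stands.
- The arm moves only by the tool play_rows, never from a script. Its argument "moves" is a list of rows, each an object with "gripper": the opening, from -1 (shut) to 1 (fully open); "dp": the shift along the tool's x, y, z in parts of the range, where 1.0 means 80 cm, a list of three; "yaw": the turn about the tool's z in fractions of the full range, 1 being 180 degrees. A call has 1 to 20 rows; each row is the pose to reach, as a shift and turn from the pose commanded when the call began, along the tool's axes at that moment; what a row does not reach only later rows make up. A row lasts 1/12 s, in which the tool goes at most 41.7 mm and 7.16 degrees, less where a joint would pass 70% of its speed; a pose out of reach is approached as far as the arm can. A shift or turn number past 1, either way, is cut back to 1. A call with a gripper value outside its range is refused whole. The fingers move at their own pace and stop on an object; the grip force is fixed at half the most. Time passes only in rows, so rows that repeat a pose let the fingers close. It gives the time, the measured TCP pose, the force, the opening and the grip force at its end, in the units of the state.
- env.state(): the state, without advancing time (a new reading comes with each control period).
- env.capture(name): name is "side" or "top"; returns (picture, depth): 420x560x3 uint8, red, green, blue; 420x560 float32, m along the optical axis (not along the pixel's ray), 0 where there is no reading.
- env.get_calibration(name): a dict with "intrinsics" (3x3 intrinsics, pixels), "R" (3x3) and "t" (3): a world point X has camera coordinates R X + t. Camera axes: x right, y down, z forward; pixel columns grow to the right and rows downward; lengths in m; the calibration is good to about 2 mm. A picture is of the moment at which its call begins. get_calibration takes no time and is no camera call.
- env.hand_in(): hands the job in; it is judged then, once.
The state is a dict: "time": time; "joints": joint angles; "qd": joint speeds; "tau": joint torques, N m; "tool_pos": TCP position; "eef_rot": TCP orientation; "contact_force": force on the tool from outside, world axes, zero at the start; "torque": the same for the moment, N m; "width": opening from 0.0 (shut) to 1.0 (fully open); "grip_force": force on a finger pad.
Only numpy, scipy, OpenCV 4.12 (cv2) and the standard library are available. Lean on these libraries where they do the work, as an engineer would, in place of code of your own. Each camera call takes 0.05 s, during which the arm holds its last target. There are 200 camera calls.

## Working session

There is one attempt and no reset: what is moved stays moved. The work goes in short steps, Python scripts to look and compute and a tool call to move; the robot and the scene stay as the last step left them, time stands still between calls to the robot, and variables do not carry over. Pictures are saved under pics/ and viewed, at most 14 in all, crops included, and the job is handed in when it is done.

Besides the shell and the picture viewer there is one more tool, called after "Call:" in YAML: its name, and indented under it one key for each argument. play_rows: Moves the arm, as the interface text tells. Its arguments: {"type":"object","properties":{"moves":{"type":"array","items":{"type":"object","properties":{"gripper":{"type":"number"},"dp":{"type":"array","items":{"type":"number"}},"yaw":{"type":"number"}}}}},"required":["moves"]}

```bash
mkdir -p pics
cat > h.py <<'E'
import numpy as np, cv2
from workcell import env
def cap(n,tag):
    p,d=env.capture(n); cv2.imwrite(f'pics/{tag}.png',p[:,:,::-1]); np.savez(f'pics/{tag}.npz',p=p,d=d); return p,d
def ray(n,u,v,z):
    c=env.get_calibration(n); K,R,t=map(np.array,(c['intrinsics'],c['R'],c['t']))
    C=-R.T@t; r=R.T@np.linalg.inv(K)@np.array([u,v,1.]); return C+r*(z-C[2])/r[2]
def cloud(n,d):
    c=env.get_calibration(n); K,R,t=map(np.array,(c['intrinsics'],c['R'],c['t']))
    v,u=np.mgrid[:d.shape[0],:d.shape[1]]
    P=np.stack([(u-K[0,2])/K[0,0]*d,(v-K[1,2])/K[1,1]*d,d],-1)
    return (P-t)@R
E
python3 - <<'E'
from h import *
for n in('top','side'):
    p,d=cap(n,n+'0'); c=env.get_calibration(n); print(n,c['intrinsics'],-np.array(c['R']).T@c['t'],c['R'])
print(env.state())
E
```

```text
top [[414.91814736   0.         274.43329942]
 [  0.         414.91814736 212.50520906]
 [  0.           0.           1.        ]] [0.35128518 0.0369635  1.01447017] [[ 0.02559455 -0.99950062  0.01853169]
 [-0.98897214 -0.02802129 -0.14542664]
 [ 0.1458733  -0.0146052  -0.98919546]]
side [[456.36624131   0.         279.48793029]
 [  0.         456.36624131 206.32598962]
 [  0.           0.           1.        ]] [0.37132404 1.02385319 0.49388472] [[-0.99427067 -0.10468909 -0.02158784]
 [-0.02194947  0.39761553 -0.91728955]
 [ 0.10461386 -0.91156025 -0.39763533]]
{'time': 0.1, 'joints': array([-1.52072705e+00,  1.04612567e-01,  9.65651903e-02,  1.56391882e+00,
       -1.66821879e-05,  1.35311555e+00]), 'qd': array([ 0.00104891, -0.00263605,  0.00290607,  0.00079455, -0.00113508,
       -0.00046927]), 'tau': array([ 6.68072127e-03, -5.58207893e+01,  5.04720318e+01,  1.29975588e-02,
       -3.49141983e-04,  4.99005040e-06]), 'tool_pos': array([ 0.15873823, -0.57832421,  0.2416259 ]), 'eef_rot': array([-3.11232532e+00, -4.19169844e-01, -1.27663566e-04]), 'contact_force': array([ 0.45309347, -0.0811319 , -0.36700013]), 'torque': array([-0.01553123,  0.0582408 ,  0.00661119]), 'grip_force': 0.0, 'width': 1.0006026627932518}
```

View pics/top0.png

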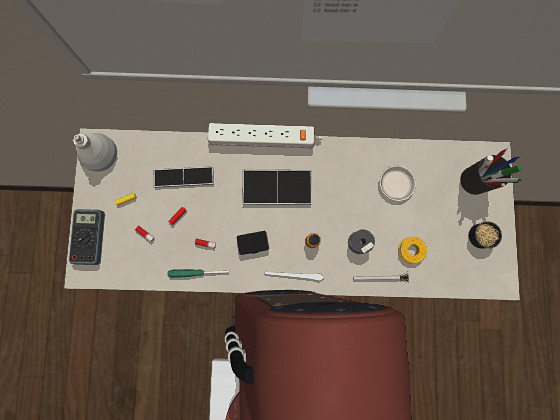

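View pics/side0.png

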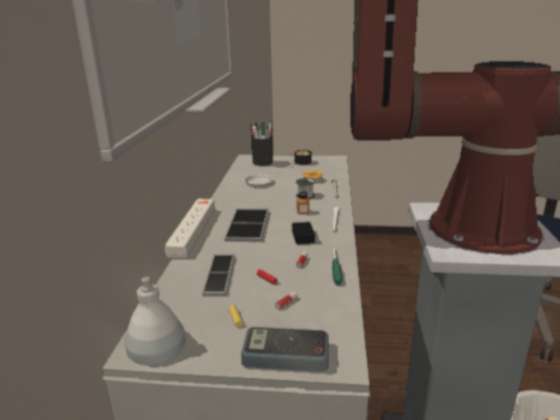

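Candidates for a cell in the top view: yellow (126,200), all red (178,216), red and white (145,234) and red and white (205,243). The reels look to be grey (361,241) and yellow (413,250), the bottle is at (313,240), and the dish is at (397,183). I'll check these choices in one crop.

Run:
```python
from h import *
p=np.load('pics/top0.npz')['p'][:,:,::-1]; d=np.load('pics/top0.npz')['d']
a=cv2.resize(p[180:265,95:228],None,fx=6,fy=6,interpolation=cv2.INTER_CUBIC)[:290*2]
a=cv2.resize(p[190:260,100:230],(780,420)[:2],interpolation=cv2.INTER_CUBIC)
b=cv2.resize(p[225:270,295:435],(780,250),interpolation=cv2.INTER_CUBIC)
cv2.imwrite('pics/crop.png',cv2.resize(np.vstack([a,b]),(690,593)))
W=cloud('top',d)
hsv=cv2.cvtColor(np.ascontiguousarray(p),cv2.COLOR_BGR2HSV)
# height-based blobs
m=((W[...,2]>0.005)&(W[...,2]<0.12)&(d>0)).astype(np.uint8); m[:,:70]=0; m[:150]=0;m[290:]=0
n,l,s,c=cv2.connectedComponentsWithStats(m)
for i in range(1,n):
    if s[i,4]>30:
        q=W[l==i]; zt=np.percentile(q[:,2],90)
        (u,v),(w,h),an=cv2.minAreaRect(np.argwhere(l==i)[:,::-1].astype(np.float32))
        x=q[:,:2]; e,V=np.linalg.eigh(np.cov(x.T))
        print(s[i,:5],'c',np.round([u,v,w,h],1),'mean',np.round(q.mean(0),4),'zt',round(float(zt),4),'bb',np.round(q.min(0)[:2],3),np.round(q.max(0)[:2],3),'ang',round(float(np.degrees(np.arctan2(V[1,1],V[0,1]))),1))
print(np.percentile(W[200:280,100:400,2],[10,50]))
```

```text
[ 76 150  41  21 692] c [ 96. 160.  20.  40.] mean [0.6127 0.4516 0.0432] zt 0.0703 bb [0.591 0.419] [0.645 0.507] ang 108.8
[ 461  154   54   40 1369] c [487.1 173.5  33.5  54.3] mean [ 0.5937 -0.4742  0.0708] zt 0.1068 bb [ 0.559 -0.518] [ 0.635 -0.439] ang 113.1
[154 166  60  21 681] c [183.2 176.4  18.   59.4] mean [0.5841 0.2495 0.0072] zt 0.0097 bb [0.557 0.176] [0.612 0.323] ang 94.9
[380 166  36  35 284] c [397.5 183.   34.   35. ] mean [ 0.5876 -0.2873  0.0105] zt 0.0139 bb [ 0.538 -0.326] [ 0.626 -0.236] ang -147.3
[ 241  169   71   36 1315] c [276.  186.5  70.   35. ] mean [0.5634 0.0182 0.0071] zt 0.0094 bb [ 0.521 -0.067] [0.61  0.106] ang 92.5
[115 193  21  13 127] c [125.3 198.8   5.8  21.5] mean [0.5225 0.3867 0.0124] zt 0.0157 bb [0.508 0.364] [0.539 0.412] ang 115.2
[169 207  17  18 115] c [177.  215.5   4.9  20.5] mean [0.4849 0.2587 0.0123] zt 0.0155 bb [0.464 0.24 ] [0.506 0.278] ang 138.1
[  70  209   35   56 1697] c [ 86.5 236.7  31.6  55.4] mean [0.4267 0.4652 0.0275] zt 0.032 bb [0.362 0.435] [0.493 0.505] ang -179.3
[469 221  33  28 700] c [485.  234.5  26.4
[... 602 characters left out ...]
9 -0.053] ang 95.3
[400 237  27  26 480] c [413.  249.5  25.   26. ] mean [ 0.4176 -0.3143  0.0188] zt 0.0218 bb [ 0.387 -0.345] [ 0.448 -0.284] ang 102.5
[195 239  21  10 120] c [205.  243.1  20.4   5.9] mean [0.4197 0.1872 0.0122] zt 0.0149 bb [0.409 0.163] [0.43  0.212] ang 79.2
[168 269  61   9 314] c [197.9 271.7   7.9  60.2] mean [0.3489 0.2187 0.0141] zt 0.0181 bb [0.337 0.13 ] [0.357 0.271] ang 93.5
[265 272  59   9 215] c [294.  275.9  58.2   6.1] mean [ 0.3492 -0.0382  0.008 ] zt 0.0099 bb [ 0.339 -0.099] [0.355 0.041] ang 87.0
[354 276  55   5 166] c [381. 278.   4.  54.] mean [ 0.3487 -0.237   0.0076] zt 0.0097 bb [ 0.344 -0.305] [ 0.354 -0.173] ang 91.9
[-0.00290726 -0.00031435]
```

View pics/crop.png

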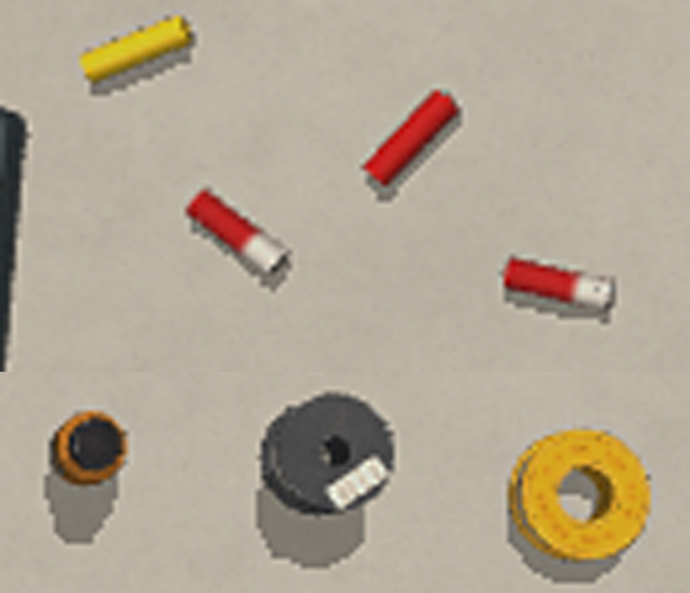

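The crop shows the cells are the red-and-white pieces at (145,234) and (205,243). The all-red and yellow pieces are decoys. The thick reel is the grey one with the label and the flat reel is the yellow one. Next I'll refine the fits and make a planner that prints dp and yaw.

```bash
cat >> h.py <<'E'
from scipy.spatial.transform import Rotation as Ro
def plan(x,y,z,phi,s=None):
    s=s or env.state(); T=Ro.from_rotvec(s['eef_rot']).as_matrix(); f0=np.degrees(np.arctan2(T[1,0],T[0,0]))
    print('now',np.round(s['tool_pos'],4),'phi',round(f0,1),'| dp cm',np.round(T.T@(np.array([x,y,z])-s['tool_pos'])*100,2),'yaw',round(f0-phi,1),'| w',round(s['width'],3),'t',round(s['time'],2))
E
python3 - <<'E'
from h import *
d=np.load('pics/top0.npz')['d']; W=cloud('top',d)
def reg(n,W,b,z0,z1):
    m=(W[...,0]>b[0])&(W[...,0]<b[1])&(W[...,1]>b[2])&(W[...,1]<b[3])&(W[...,2]>z0)&(W[...,2]<z1)
    q=W[m][:,:2].astype(np.float32)
    r=cv2.minAreaRect(q*1000); c=cv2.minEnclosingCircle(q*1000)
    print(n,len(q),'rect',np.round(r[0],1),np.round(r[1],1),round(r[2],1),'circ',np.round(c[0],1),round(c[1],1),'mean',np.round(q.mean(0)*1000,1))
B={'cellA':(.40,.44,.15,.22,.009,.03),'cellB':(.41,.47,.30,.37,.009,.03),'thick':(.39,.48,-.23,-.14,.038,.06),'flat':(.37,.47,-.36,-.27,.017,.03),
'bot':(.4,.47,-.1,-.04,.03,.046),'cap':(.4,.47,-.1,-.04,.05,.07),'ctray':(.54,.625,.16,.335,.004,.02),'rtray':(.51,.62,-.08,.12,.004,.02),'dish':(.53,.64,-.34,-.22,.009,.02)}
Ws=cloud('side',np.load('pics/side0.npz')['d'])
for k,b in B.items(): 
    reg(k,W,b[:4],*b[4:])
    reg('   side',Ws,b[:4],*b[4:])
plan(.4325,-.0705,.15,92)
plan(.433,-.1865,.15,92)
plan(.4175,-.3145,.15,92)
E
```

```text
cellA 106 rect [419.8 187.9] [47.7 13.2] 78.7 circ [420.6 187.6] 24.2 mean [419.7 187.7]
   side 88 rect [422.5 187.9] [50.6 13.7] 77.8 circ [420.  188.4] 25.3 mean [422.4 191.2]
cellB 112 rect [439.5 335. ] [49.1 13.5] 56.0 circ [441. 334.] 24.6 mean [439.7 334.7]
   side 140 rect [441.1 335.8] [50.9 13.3] 52.0 circ [442.1 335. ] 25.5 mean [442.4 338.2]
thick 419 rect [ 432.9 -186.7] [52.1 55.4] 1.8 circ [ 433.3 -186.9] 28.0 mean [ 432.9 -186.8]
   side 129 rect [ 436.1 -188.4] [51.1 56.4] 3.9 circ [ 436.4 -187.3] 29.5 mean [ 435.9 -185. ]
flat 403 rect [ 417.7 -314.7] [60.3 61.7] 1.2 circ [ 417.5 -314.3] 32.0 mean [ 417.5 -314.2]
   side 116 rect [ 421.5 -318.5] [60.7 67.3] 14.2 circ [ 422. -317.] 35.4 mean [ 421.  -313.7]
bot 74 rect [433.1 -71. ] [33.3 32.4] 46.0 circ [433.2 -71.1] 17.1 mean [431.3 -68.1]
   side 76 rect [433.8 -63.9] [33.8 20. ] 17.0 circ [434.7 -67. ] 17.3 mean [435.3 -61.6]
cap 88 rect [433.2 -70.7] [22.8 22.8] 64.9 circ [433.5 -70.7] 11.9 mean [433.2 -70.6]
   side 45 rect [437.3 -71. ] [22.6 23.1] 23.9 circ [437.  -70.3] 13.1 mean [436.  -67.5]
ctray 873 rect [584.2 245.7] [164.1  64.5] 89.8 circ [588.1 245.6] 86.8 mean [583.9 250.2]
   side 920 rect [586.8 249.1] [ 45.5 152.7] 4.7 circ [585.  249.3] 77.2 mean [586.6 254.2]
rtray 1753 rect [568.2  19.4] [ 94.5 173.8] 1.3 circ [564.7  19.2] 97.2 mean [564.2  18.3]
   side 1144 rect [567.7  17.7] [ 87.5 178.8] 1.5 circ [567.3  18.7] 96.3 mean [568.1  21.9]
dish 194 rect [ 581.9 -281. ] [87.5 89.1] 0.8 circ [ 582.5 -281.3] 45.4 mean [ 586.6 -284.5]
   side 109 rect [ 588.3 -283.1] [87.6 92. ] 43.0 circ [ 588.3 -281.1] 48.3 mean [ 585.3 -289. ]
now [ 0.1587 -0.5783  0.2416] phi 15.3 | dp cm [ 39.83 -41.72   9.22] yaw -76.7 | w 1.001 t 0.1
now [ 0.1587 -0.5783  0.2416] phi 15.3 | dp cm [ 36.81 -30.52   9.21] yaw -76.7 | w 1.001 t 0.1
now [ 0.1587 -0.5783  0.2416] phi 15.3 | dp cm [ 31.93 -18.59   9.19] yaw -76.7 | w 1.001 t 0.1
```

Careful with the scale: shifts go in shares of 80 cm and turns go in shares of 180 degrees. That gives: -41.8 cm / 80 = -0.5225, 40 cm / 80 = 0.5, -76.7 degrees / 180 = -0.4261.

Call:
play_rows:
  moves:
    - {"gripper": 1,"dp": [0.5,-0.5225,0.115],"yaw": -0.4261}
    - {"gripper": 1,"dp": [0.5,-0.5225,0.115],"yaw": -0.4261}
    - {"gripper": 1,"dp": [0.5,-0.5225,0.115],"yaw": -0.4261}
    - {"gripper": 1,"dp": [0.5,-0.5225,0.115],"yaw": -0.4261}
    - {"gripper": 1,"dp": [0.5,-0.5225,0.115],"yaw": -0.4261}
    - {"gripper": 1,"dp": [0.5,-0.5225,0.115],"yaw": -0.4261}
    - {"gripper": 1,"dp": [0.5,-0.5225,0.115],"yaw": -0.4261}
    - {"gripper": 1,"dp": [0.5,-0.5225,0.115],"yaw": -0.4261}
    - {"gripper": 1,"dp": [0.5,-0.5225,0.115],"yaw": -0.4261}
    - {"gripper": 1,"dp": [0.5,-0.5225,0.115],"yaw": -0.4261}
    - {"gripper": 1,"dp": [0.5,-0.5225,0.115],"yaw": -0.4261}
    - {"gripper": 1,"dp": [0.5,-0.5225,0.115],"yaw": -0.4261}
    - {"gripper": 1,"dp": [0.5,-0.5225,0.115],"yaw": -0.4261}
    - {"gripper": 1,"dp": [0.5,-0.5225,0.115],"yaw": -0.4261}
    - {"gripper": 1,"dp": [0.5,-0.5225,0.115],"yaw": -0.4261}
    - {"gripper": 1,"dp": [0.5,-0.5225,0.115],"yaw": -0.4261}
    - {"gripper": 1,"dp": [0.5,-0.5225,0.115],"yaw": -0.4261}
    - {"gripper": 1,"dp": [0.5,-0.5225,0.115],"yaw": -0.4261}
    - {"gripper": 1,"dp": [0.5,-0.5225,0.115],"yaw": -0.4261}
    - {"gripper": 1,"dp": [0.5,-0.5225,0.115],"yaw": -0.4261}

```text
time: 1.77
tool_pos: [0.4337, -0.071, 0.1505]
eef_rot: [2.184, 2.258, -0.0]
contact_force: [0.0, 1.2, 0.2]
width: 0.996
grip_force: 0.0
```

Run:
```python
from h import *
p,d=cap('side','s1'); W=cloud('side',d)
plan(.434,-.071,.031,92)
m=(abs(W[...,0]-.434)<.08)&(abs(W[...,1]+.071)<.02)&(W[...,2]>.065)&(W[...,2]<.3)
q=W[m]; 
for lo in (.36,.375,.39,.405,.42,.435,.45,.465,.48,.495):
    r=q[(q[:,0]>=lo)&(q[:,0]<lo+.015)]; print(lo, len(r), np.round(r[:,2].min(),4) if len(r) else '')
cv2.imwrite('pics/s1c.png',cv2.resize(p[100:240,240:380],(560,560)))
```

```text
now [ 0.4337 -0.0708  0.1505] phi 91.9 | dp cm [-1.000e-02  2.000e-02  1.195e+01] yaw -0.1 | w 1.003 t 1.82
0.36 130 0.1975
0.375 162 0.1554
0.39 178 0.1574
0.405 139 0.2135
0.42 116 0.2125
0.435 113 0.2134
0.45 110 0.2161
0.465 169 0.155
0.48 169 0.1541
0.495 103 0.1975
```

View pics/s1c.png

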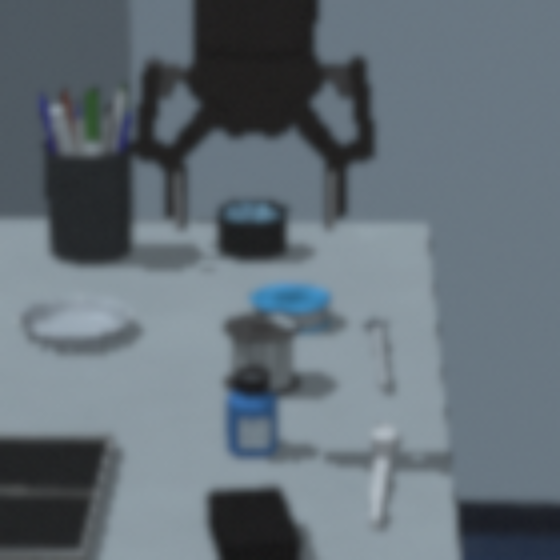

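The side view shows the open gripper centred over the bottle. The tips are about 2–4 mm above the TCP when open, which matches the stated swing. I'll descend and grip the bottle.

Converted, 12 cm / 80 = 0.15, 10 cm / 80 = 0.125.

Call:
play_rows:
  moves:
    - {"gripper": 1,"dp": [0,0,0.05],"yaw": 0}
    - {"gripper": 1,"dp": [0,0,0.0875],"yaw": 0}
    - {"gripper": 1,"dp": [0,0,0.125],"yaw": 0}
    - {"gripper": 1,"dp": [0,0,0.15],"yaw": 0}
    - {"gripper": 1,"dp": [0,0,0.15],"yaw": 0}
    - {"gripper": -1,"dp": [0,0,0.15],"yaw": 0}
    - {"gripper": -1,"dp": [0,0,0.15],"yaw": 0}
    - {"gripper": -1,"dp": [0,0,0.15],"yaw": 0}
    - {"gripper": -1,"dp": [0,0,0.15],"yaw": 0}
    - {"gripper": -1,"dp": [0,0,0.15],"yaw": 0}
    - {"gripper": -1,"dp": [0,0,0.15],"yaw": 0}
    - {"gripper": -1,"dp": [0,0,0.15],"yaw": 0}
    - {"gripper": -1,"dp": [0,0,0.15],"yaw": 0}
    - {"gripper": -1,"dp": [0,0,0.15],"yaw": 0}
    - {"gripper": -1,"dp": [0,0,0.125],"yaw": 0}
    - {"gripper": -1,"dp": [0,0,0.0875],"yaw": 0}
    - {"gripper": -1,"dp": [0,0,0.05],"yaw": 0}
    - {"gripper": -1,"dp": [0,0,0.05],"yaw": 0}

```text
time: 3.32
tool_pos: [0.4368, -0.0711, 0.1167]
eef_rot: [2.176, 2.255, 0.004]
contact_force: [1.7, -1.6, 0.6]
width: 0.365
grip_force: 60.0
```

Run:
```python
from h import *
print(env.state()['grip_force'],env.state()['contact_force'])
plan(.584,-.281,.11,92); plan(.584,-.281,.0325,92)
```

```text
60.00176092304173 [ 1.71933967 -1.57390538  0.57323852]
now [ 0.4368 -0.0711  0.1167] phi 92.1 | dp cm [-21.5   13.95   0.86] yaw 0.1 | w 0.365 t 3.32
now [ 0.4368 -0.0711  0.1167] phi 92.1 | dp cm [-21.47  13.89   8.61] yaw 0.1 | w 0.365 t 3.32
```

Converted, -21.5 cm / 80 = -0.2688, -21 cm / 80 = -0.2625.

Call:
play_rows:
  moves:
    - {"gripper": -1,"dp": [-0.0125,0.0075,0],"yaw": 0}
    - {"gripper": -1,"dp": [-0.0375,0.025,0],"yaw": 0}
    - {"gripper": -1,"dp": [-0.0688,0.0463,0],"yaw": 0}
    - {"gripper": -1,"dp": [-0.1,0.0663,0],"yaw": 0}
    - {"gripper": -1,"dp": [-0.1313,0.0875,0],"yaw": 0}
    - {"gripper": -1,"dp": [-0.1625,0.1075,0],"yaw": 0}
    - {"gripper": -1,"dp": [-0.1938,0.1288,0],"yaw": 0}
    - {"gripper": -1,"dp": [-0.225,0.15,0],"yaw": 0}
    - {"gripper": -1,"dp": [-0.25,0.165,0],"yaw": 0}
    - {"gripper": -1,"dp": [-0.2625,0.1738,0],"yaw": 0}
    - {"gripper": -1,"dp": [-0.2688,0.1775,0],"yaw": 0}
    - {"gripper": -1,"dp": [-0.2688,0.1775,0],"yaw": 0}
    - {"gripper": -1,"dp": [-0.2688,0.1775,0],"yaw": 0}
    - {"gripper": -1,"dp": [-0.2688,0.1775,0],"yaw": 0}
    - {"gripper": -1,"dp": [-0.2688,0.1775,0],"yaw": 0}

```text
time: 4.57
tool_pos: [0.5832, -0.2787, 0.1105]
eef_rot: [2.181, 2.261, -0.0]
contact_force: [0.5, -0.5, -0.1]
width: 0.365
grip_force: 60.0
```

Run:
```python
from h import *
p,d=cap('side','s2'); plan(.584,-.281,.0325,92)
cv2.imwrite('pics/s2c.png',cv2.resize(p[60:230,180:350],(560,560)))
```

```text
now [ 0.5833 -0.2788  0.1106] phi 92.1 | dp cm [-0.22  0.06  7.81] yaw 0.1 | w 0.362 t 4.62
```

View pics/s2c.png

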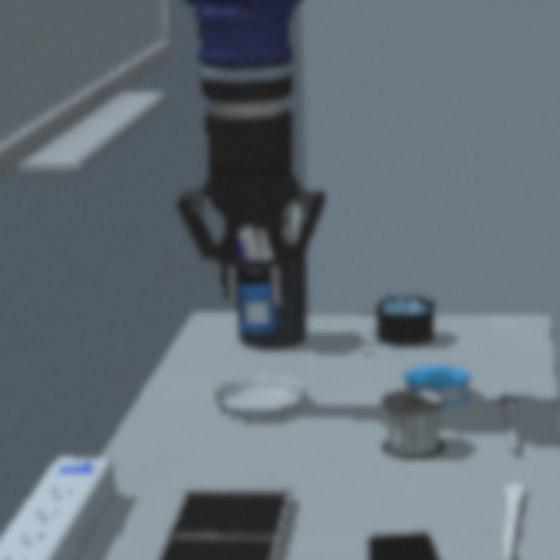

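The bottle hangs upright in the gripper above the dish. I'll lower it, release and retreat.

Converted, 7.8 cm / 80 = 0.0975, 7.6 cm / 80 = 0.095.

Call:
play_rows:
  moves:
    - {"gripper": -1,"dp": [-0.0025,0.0013,0.0313],"yaw": 0}
    - {"gripper": -1,"dp": [-0.0025,0.0013,0.0625],"yaw": 0}
    - {"gripper": -1,"dp": [-0.0025,0.0013,0.0813],"yaw": 0}
    - {"gripper": -1,"dp": [-0.0025,0.0013,0.0925],"yaw": 0}
    - {"gripper": -1,"dp": [-0.0025,0.0013,0.0975],"yaw": 0}
    - {"gripper": -1,"dp": [-0.0025,0.0013,0.0975],"yaw": 0}
    - {"gripper": -1,"dp": [-0.0025,0.0013,0.0975],"yaw": 0}
    - {"gripper": -1,"dp": [-0.0025,0.0013,0.0975],"yaw": 0}
    - {"gripper": 0.2,"dp": [-0.0025,0.0013,0.0975],"yaw": 0}
    - {"gripper": 0.2,"dp": [-0.0025,0.0013,0.0975],"yaw": 0}
    - {"gripper": 0.4,"dp": [-0.0025,0.0013,0.0975],"yaw": 0}
    - {"gripper": 0.6,"dp": [-0.0025,0.0013,0.0975],"yaw": 0}
    - {"gripper": 0.8,"dp": [-0.0025,0.0013,0.095],"yaw": 0}
    - {"gripper": 1,"dp": [-0.0025,0.0013,0.0625],"yaw": 0}
    - {"gripper": 1,"dp": [-0.0025,0.0013,0.025],"yaw": 0}
    - {"gripper": 1,"dp": [-0.0025,0.0013,-0.025],"yaw": 0}
    - {"gripper": 1,"dp": [-0.0025,0.0013,-0.05],"yaw": 0}
    - {"gripper": 1,"dp": [-0.0025,0.0013,-0.05],"yaw": 0}

```text
time: 6.12
tool_pos: [0.5869, -0.2832, 0.1569]
eef_rot: [2.175, 2.254, 0.001]
contact_force: [0.8, -0.1, 1.5]
width: 1.003
grip_force: 0.0
```

Run:
```python
from h import *
p,d=cap('side','s3'); plan(.4345,-.187,.15,92)
cv2.imwrite('pics/s3c.png',cv2.resize(p[60:230,180:350],(560,560)))
```

```text
now [ 0.586  -0.2826  0.1538] phi 92.0 | dp cm [ 10.1  -14.81   0.28] yaw 0.0 | w 1.001 t 6.17
```

View pics/s3c.png

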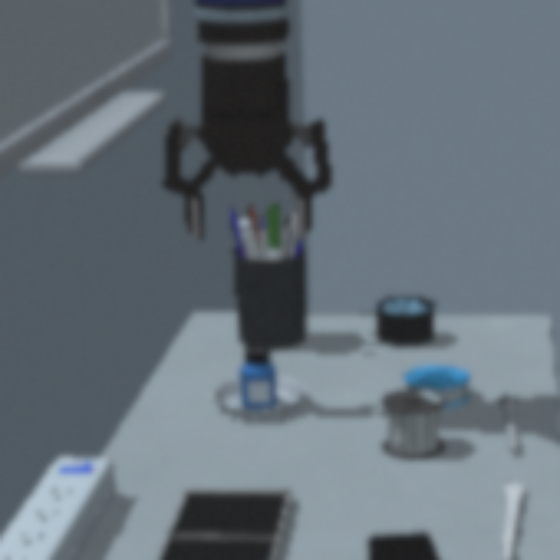

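The bottle stands upright in the dish. Next is the thick reel.

Converted, -14.7 cm / 80 = -0.1838, -13.8 cm / 80 = -0.1725.

Call:
play_rows:
  moves:
    - {"gripper": 1,"dp": [0.025,-0.0375,0],"yaw": 0}
    - {"gripper": 1,"dp": [0.05,-0.075,0],"yaw": 0}
    - {"gripper": 1,"dp": [0.075,-0.1125,0],"yaw": 0}
    - {"gripper": 1,"dp": [0.1,-0.15,0],"yaw": 0}
    - {"gripper": 1,"dp": [0.1163,-0.1725,0],"yaw": 0}
    - {"gripper": 1,"dp": [0.1238,-0.1838,0],"yaw": 0}
    - {"gripper": 1,"dp": [0.1238,-0.1838,0],"yaw": 0}
    - {"gripper": 1,"dp": [0.1238,-0.1838,0],"yaw": 0}
    - {"gripper": 1,"dp": [0.1238,-0.1838,0],"yaw": 0}
    - {"gripper": 1,"dp": [0.1238,-0.1838,0],"yaw": 0}

```text
time: 7.0
tool_pos: [0.4345, -0.1881, 0.1498]
eef_rot: [-2.181, -2.26, 0.0]
contact_force: [0.2, -0.1, 0.9]
width: 0.998
grip_force: 0.0
```

Run:
```python
from h import *
plan(.4345,-.187,.022,92)
p,d=env.capture('top'); W=cloud('top',d); b=(W[...,2]>.05)&(W[...,2]<.07)&(abs(W[...,0]-.584)<.04)&(abs(W[...,1]+.281)<.04)
print(cv2.minEnclosingCircle(W[b][:,:2].astype(np.float32)),np.median(W[b][:,2]))
```

```text
now [ 0.4345 -0.1881  0.1498] phi 92.0 | dp cm [1.100e-01 1.000e-02 1.278e+01] yaw 0.0 | w 0.998 t 7.0
((0.5821736454963684, -0.28188273310661316), 0.012531094253063202) 0.055035045033669315
```

Converted, 12.8 cm / 80 = 0.16, 12.3 cm / 80 = 0.1538.

Call:
play_rows:
  moves:
    - {"gripper": 1,"dp": [0.0013,0,0.05],"yaw": 0}
    - {"gripper": 1,"dp": [0.0013,0,0.0938],"yaw": 0}
    - {"gripper": 1,"dp": [0.0013,0,0.1313],"yaw": 0}
    - {"gripper": 1,"dp": [0.0013,0,0.1538],"yaw": 0}
    - {"gripper": 1,"dp": [0.0013,0,0.16],"yaw": 0}
    - {"gripper": 1,"dp": [0.0013,0,0.16],"yaw": 0}
    - {"gripper": -1,"dp": [0.0013,0,0.16],"yaw": 0}
    - {"gripper": -1,"dp": [0.0013,0,0.16],"yaw": 0}
    - {"gripper": -1,"dp": [0.0013,0,0.16],"yaw": 0}
    - {"gripper": -1,"dp": [0.0013,0,0.16],"yaw": 0}
    - {"gripper": -1,"dp": [0.0013,0,0.16],"yaw": 0}
    - {"gripper": -1,"dp": [0.0013,0,0.16],"yaw": 0}
    - {"gripper": -1,"dp": [0.0013,0,0.16],"yaw": 0}
    - {"gripper": -1,"dp": [0.0013,0,0.16],"yaw": 0}
    - {"gripper": -1,"dp": [0.0013,0,0.1375],"yaw": 0}
    - {"gripper": -1,"dp": [0.0013,0,0.1063],"yaw": 0}
    - {"gripper": -1,"dp": [0.0013,0,0.075],"yaw": 0}
    - {"gripper": -1,"dp": [0.0013,0,0.0538],"yaw": 0}
    - {"gripper": -1,"dp": [0.0013,0,0.05],"yaw": 0}
    - {"gripper": -1,"dp": [0.0013,0,0.05],"yaw": 0}

```text
time: 8.72
tool_pos: [0.4349, -0.1874, 0.1116]
eef_rot: [2.18, 2.259, 0.0]
contact_force: [-0.1, 0.5, -3.9]
width: 0.633
grip_force: 64.9
```

Run:
```python
from h import *
print(env.state()['grip_force'])
a=np.radians(91.5)
for s in(1,-1): 
  x,y=.5665-np.sin(a-np.pi/2)*.042*s,.0185+.042*s; print(x,y); plan(x,y,.0285,91.5)
```

```text
64.93771076202393
0.5654005681710693 0.0605
now [ 0.4349 -0.1874  0.1116] phi 92.0 | dp cm [24.33 13.91  8.29] yaw 0.5 | w 0.633 t 8.72
0.5675994318289307 -0.023500000000000004
now [ 0.4349 -0.1874  0.1116] phi 92.0 | dp cm [15.92 13.83  8.3 ] yaw 0.5 | w 0.633 t 8.72
```

Converted, 24.3 cm / 80 = 0.3038, 13.9 cm / 80 = 0.1738, 0.5 degrees / 180 = 0.0028.

Call:
play_rows:
  moves:
    - {"gripper": -1,"dp": [0.0125,0.0075,0],"yaw": 0.0028}
    - {"gripper": -1,"dp": [0.0438,0.025,0],"yaw": 0.0028}
    - {"gripper": -1,"dp": [0.0813,0.0463,0],"yaw": 0.0028}
    - {"gripper": -1,"dp": [0.1188,0.0675,0],"yaw": 0.0028}
    - {"gripper": -1,"dp": [0.1563,0.0888,0],"yaw": 0.0028}
    - {"gripper": -1,"dp": [0.1938,0.11,0],"yaw": 0.0028}
    - {"gripper": -1,"dp": [0.2313,0.1325,0],"yaw": 0.0028}
    - {"gripper": -1,"dp": [0.2688,0.1538,0],"yaw": 0.0028}
    - {"gripper": -1,"dp": [0.2938,0.1675,0],"yaw": 0.0028}
    - {"gripper": -1,"dp": [0.3038,0.1738,0],"yaw": 0.0028}
    - {"gripper": -1,"dp": [0.3038,0.1738,0],"yaw": 0.0028}
    - {"gripper": -1,"dp": [0.3038,0.1738,0],"yaw": 0.0028}
    - {"gripper": -1,"dp": [0.3038,0.1738,0],"yaw": 0.0028}
    - {"gripper": -1,"dp": [0.3038,0.1738,0],"yaw": 0.0028}

```text
time: 9.88
tool_pos: [0.5638, 0.0599, 0.1099]
eef_rot: [-2.193, -2.249, 0.001]
contact_force: [0.2, -0.0, -3.5]
width: 0.639
grip_force: 65.0
```

Run:
```python
from h import *
print(env.state()['grip_force'])
plan(.5655,.0605,.029,91.5)
```

```text
64.95546340942383
now [0.5638 0.0599 0.1099] phi 91.5 | dp cm [0.06 0.17 8.09] yaw -0.0 | w 0.639 t 9.88
```

Converted, 8.1 cm / 80 = 0.1013, -3.5 cm / 80 = -0.0438.

Call:
play_rows:
  moves:
    - {"gripper": -1,"dp": [0.0013,0.0025,0.0375],"yaw": 0}
    - {"gripper": -1,"dp": [0.0013,0.0025,0.0688],"yaw": 0}
    - {"gripper": -1,"dp": [0.0013,0.0025,0.0875],"yaw": 0}
    - {"gripper": -1,"dp": [0.0013,0.0025,0.0975],"yaw": 0}
    - {"gripper": -1,"dp": [0.0013,0.0025,0.1013],"yaw": 0}
    - {"gripper": -1,"dp": [0.0013,0.0025,0.1013],"yaw": 0}
    - {"gripper": -1,"dp": [0.0013,0.0025,0.1013],"yaw": 0}
    - {"gripper": -1,"dp": [0.0013,0.0025,0.1013],"yaw": 0}
    - {"gripper": 0.6,"dp": [0.0013,0.0025,0.1013],"yaw": 0}
    - {"gripper": 0.8,"dp": [0.0013,0.0025,0.1013],"yaw": 0}
    - {"gripper": 1,"dp": [0.0013,0.0025,0.1013],"yaw": 0}
    - {"gripper": 1,"dp": [0.0013,0.0025,0.1],"yaw": 0}
    - {"gripper": 1,"dp": [0.0013,0.0025,0.075],"yaw": 0}
    - {"gripper": 1,"dp": [0.0013,0.0025,0.0375],"yaw": 0}
    - {"gripper": 1,"dp": [0.0013,0.0025,-0.0063],"yaw": 0}
    - {"gripper": 1,"dp": [0.0013,0.0025,-0.0438],"yaw": 0}
    - {"gripper": 1,"dp": [0.0013,0.0025,-0.05],"yaw": 0}
    - {"gripper": 1,"dp": [0.0013,0.0025,-0.05],"yaw": 0}

```text
time: 11.38
tool_pos: [0.5682, 0.0619, 0.1533]
eef_rot: [2.188, 2.248, 0.005]
contact_force: [0.4, -0.3, -1.1]
width: 0.997
grip_force: 0.0
```

Run:
```python
from h import *
plan(.419,-.315,.15,91.5)
```

```text
now [0.5682 0.0619 0.1533] phi 91.5 | dp cm [-37.27 -15.93   0.27] yaw 0.0 | w 0.997 t 11.38
```

Converted, -37.2 cm / 80 = -0.465, -36.5 cm / 80 = -0.4563.

Call:
play_rows:
  moves:
    - {"gripper": 1,"dp": [-0.0375,-0.0163,0],"yaw": 0}
    - {"gripper": 1,"dp": [-0.0813,-0.0338,0],"yaw": 0}
    - {"gripper": 1,"dp": [-0.125,-0.0525,0],"yaw": 0}
    - {"gripper": 1,"dp": [-0.1688,-0.0713,0],"yaw": 0}
    - {"gripper": 1,"dp": [-0.2125,-0.09,0],"yaw": 0}
    - {"gripper": 1,"dp": [-0.2563,-0.1075,0],"yaw": 0}
    - {"gripper": 1,"dp": [-0.3,-0.1263,0],"yaw": 0}
    - {"gripper": 1,"dp": [-0.3438,-0.145,0],"yaw": 0}
    - {"gripper": 1,"dp": [-0.3875,-0.1625,0],"yaw": 0}
    - {"gripper": 1,"dp": [-0.4313,-0.1813,0],"yaw": 0}
    - {"gripper": 1,"dp": [-0.4563,-0.1925,0],"yaw": 0}
    - {"gripper": 1,"dp": [-0.465,-0.1963,0],"yaw": 0}
    - {"gripper": 1,"dp": [-0.465,-0.1963,0],"yaw": 0}
    - {"gripper": 1,"dp": [-0.465,-0.1963,0],"yaw": 0}
    - {"gripper": 1,"dp": [-0.465,-0.1963,0],"yaw": 0}
    - {"gripper": 1,"dp": [-0.465,-0.1963,0],"yaw": 0}

```text
time: 12.72
tool_pos: [0.42, -0.3127, 0.15]
eef_rot: [-2.189, -2.253, -0.0]
contact_force: [0.2, 0.8, 0.0]
width: 1.0
grip_force: 0.0
```

Run:
```python
from h import *
plan(.419,-.315,.014,91.5)
p,d=env.capture('top'); W=cloud('top',d)
for n,b in {'thick':(.565,.0605,.044,.058),'flat':(.419,-.315,.017,.028)}.items():
    m=(W[...,2]>b[2])&(W[...,2]<b[3])&(abs(W[...,0]-b[0])<.05)&(abs(W[...,1]-b[1])<.045)
    print(n,m.sum(),cv2.minEnclosingCircle(W[m][:,:2].astype(np.float32)),np.median(W[m][:,2]))
```

```text
now [ 0.42   -0.3127  0.15  ] phi 91.6 | dp cm [-0.24 -0.1  13.6 ] yaw 0.1 | w 1.0 t 12.72
thick 400 ((0.5643023252487183, 0.061952099204063416), 0.027925953269004822) 0.049161975994446085
flat 410 ((0.417895644903183, -0.31484630703926086), 0.03216500207781792) 0.019710440319544657
```

Converted, 13.9 cm / 80 = 0.1738, 13.6 cm / 80 = 0.17.

Call:
play_rows:
  moves:
    - {"gripper": 1,"dp": [-0.0025,-0.0013,0.05],"yaw": 0}
    - {"gripper": 1,"dp": [-0.0025,-0.0013,0.0938],"yaw": 0}
    - {"gripper": 1,"dp": [-0.0025,-0.0013,0.1313],"yaw": 0}
    - {"gripper": 1,"dp": [-0.0025,-0.0013,0.1588],"yaw": 0}
    - {"gripper": 1,"dp": [-0.0025,-0.0013,0.17],"yaw": 0}
    - {"gripper": 1,"dp": [-0.0025,-0.0013,0.1738],"yaw": 0}
    - {"gripper": 1,"dp": [-0.0025,-0.0013,0.1738],"yaw": 0}
    - {"gripper": -1,"dp": [-0.0025,-0.0013,0.1738],"yaw": 0}
    - {"gripper": -1,"dp": [-0.0025,-0.0013,0.1738],"yaw": 0}
    - {"gripper": -1,"dp": [-0.0025,-0.0013,0.1738],"yaw": 0}
    - {"gripper": -1,"dp": [-0.0025,-0.0013,0.1738],"yaw": 0}
    - {"gripper": -1,"dp": [-0.0025,-0.0013,0.1738],"yaw": 0}
    - {"gripper": -1,"dp": [-0.0025,-0.0013,0.1738],"yaw": 0}
    - {"gripper": -1,"dp": [-0.0025,-0.0013,0.1738],"yaw": 0}
    - {"gripper": -1,"dp": [-0.0025,-0.0013,0.15],"yaw": 0}
    - {"gripper": -1,"dp": [-0.0025,-0.0013,0.1125],"yaw": 0}
    - {"gripper": -1,"dp": [-0.0025,-0.0013,0.075],"yaw": 0}
    - {"gripper": -1,"dp": [-0.0025,-0.0013,0.0538],"yaw": 0}
    - {"gripper": -1,"dp": [-0.0025,-0.0013,0.05],"yaw": 0}
    - {"gripper": -1,"dp": [-0.0025,-0.0013,0.05],"yaw": 0}

```text
time: 14.43
tool_pos: [0.4193, -0.3171, 0.1123]
eef_rot: [2.189, 2.248, -0.001]
contact_force: [0.6, 0.8, -1.5]
width: 0.719
grip_force: 65.5
```

Run:
```python
from h import *
print(env.state()['grip_force'])
plan(.5665,-.025,.0175,91.5)
```

```text
65.48862934112549
now [ 0.4193 -0.3171  0.1123] phi 91.5 | dp cm [28.84 15.48  9.43] yaw 0.0 | w 0.719 t 14.43
```

Converted, 28.7 cm / 80 = 0.3588, 28.4 cm / 80 = 0.355.

Call:
play_rows:
  moves:
    - {"gripper": -1,"dp": [0.0125,0.0063,0],"yaw": 0}
    - {"gripper": -1,"dp": [0.0438,0.0238,0],"yaw": 0}
    - {"gripper": -1,"dp": [0.0813,0.0438,0],"yaw": 0}
    - {"gripper": -1,"dp": [0.1188,0.0638,0],"yaw": 0}
    - {"gripper": -1,"dp": [0.1563,0.0838,0],"yaw": 0}
    - {"gripper": -1,"dp": [0.1938,0.1038,0],"yaw": 0}
    - {"gripper": -1,"dp": [0.2313,0.1238,0],"yaw": 0}
    - {"gripper": -1,"dp": [0.2688,0.1438,0],"yaw": 0}
    - {"gripper": -1,"dp": [0.3063,0.165,0],"yaw": 0}
    - {"gripper": -1,"dp": [0.34,0.1825,0],"yaw": 0}
    - {"gripper": -1,"dp": [0.355,0.1913,0],"yaw": 0}
    - {"gripper": -1,"dp": [0.3588,0.1938,0],"yaw": 0}
    - {"gripper": -1,"dp": [0.3588,0.1938,0],"yaw": 0}
    - {"gripper": -1,"dp": [0.3588,0.1938,0],"yaw": 0}
    - {"gripper": -1,"dp": [0.3588,0.1938,0],"yaw": 0}
    - {"gripper": -1,"dp": [0.3588,0.1938,0],"yaw": 0}

```text
time: 15.77
tool_pos: [0.5652, -0.0261, 0.1101]
eef_rot: [-2.193, -2.249, 0.001]
contact_force: [-0.7, 0.8, -0.7]
width: 0.718
grip_force: 65.5
```

Run:
```python
from h import *
print(env.state()['grip_force'])
plan(.5665,-.025,.0175,91.5)
```

```text
65.51562309265137
now [ 0.5652 -0.0261  0.1101] phi 91.4 | dp cm [0.11 0.13 9.26] yaw -0.1 | w 0.718 t 15.77
```

Converted, 9.3 cm / 80 = 0.1163, 9.2 cm / 80 = 0.115.

Call:
play_rows:
  moves:
    - {"gripper": -1,"dp": [0.0013,0.0013,0.0375],"yaw": 0}
    - {"gripper": -1,"dp": [0.0013,0.0013,0.075],"yaw": 0}
    - {"gripper": -1,"dp": [0.0013,0.0013,0.1],"yaw": 0}
    - {"gripper": -1,"dp": [0.0013,0.0013,0.1125],"yaw": 0}
    - {"gripper": -1,"dp": [0.0013,0.0013,0.1163],"yaw": 0}
    - {"gripper": -1,"dp": [0.0013,0.0013,0.1163],"yaw": 0}
    - {"gripper": -1,"dp": [0.0013,0.0013,0.1163],"yaw": 0}
    - {"gripper": -1,"dp": [0.0013,0.0013,0.1163],"yaw": 0}
    - {"gripper": 0.6,"dp": [0.0013,0.0013,0.1163],"yaw": 0}
    - {"gripper": 0.8,"dp": [0.0013,0.0013,0.1163],"yaw": 0}
    - {"gripper": 1,"dp": [0.0013,0.0013,0.1163],"yaw": 0}
    - {"gripper": 1,"dp": [0.0013,0.0013,0.115],"yaw": 0}
    - {"gripper": 1,"dp": [0.0013,0.0013,0.0875],"yaw": 0}
    - {"gripper": 1,"dp": [0.0013,0.0013,0.05],"yaw": 0}
    - {"gripper": 1,"dp": [0.0013,0.0013,0],"yaw": 0}
    - {"gripper": 1,"dp": [0.0013,0.0013,-0.0438],"yaw": 0}
    - {"gripper": 1,"dp": [0.0013,0.0013,-0.05],"yaw": 0}
    - {"gripper": 1,"dp": [0.0013,0.0013,-0.05],"yaw": 0}
    - {"gripper": 1,"dp": [0.0013,0.0013,-0.05],"yaw": 0}

```text
time: 17.35
tool_pos: [0.5667, -0.024, 0.15]
eef_rot: [2.191, 2.251, 0.0]
contact_force: [0.1, 0.3, -1.0]
width: 0.997
grip_force: 0.0
```

Run:
```python
from h import *
plan(.421,.188,.15,78.2)
```

```text
now [ 0.5667 -0.024   0.15  ] phi 91.5 | dp cm [ 2.158e+01 -1.400e+01 -1.000e-02] yaw 13.3 | w 0.997 t 17.35
```

Converted, 21.6 cm / 80 = 0.27, -13.3 cm / 80 = -0.1663, 13.3 degrees / 180 = 0.0739.

Call:
play_rows:
  moves:
    - {"gripper": 1,"dp": [0.0375,-0.0238,0],"yaw": 0.0111}
    - {"gripper": 1,"dp": [0.075,-0.0488,0],"yaw": 0.0222}
    - {"gripper": 1,"dp": [0.1125,-0.0725,0],"yaw": 0.0333}
    - {"gripper": 1,"dp": [0.15,-0.0975,0],"yaw": 0.0444}
    - {"gripper": 1,"dp": [0.1875,-0.1213,0],"yaw": 0.0556}
    - {"gripper": 1,"dp": [0.225,-0.1463,0],"yaw": 0.0667}
    - {"gripper": 1,"dp": [0.2563,-0.1663,0],"yaw": 0.0739}
    - {"gripper": 1,"dp": [0.27,-0.175,0],"yaw": 0.0739}
    - {"gripper": 1,"dp": [0.27,-0.175,0],"yaw": 0.0739}
    - {"gripper": 1,"dp": [0.27,-0.175,0],"yaw": 0.0739}
    - {"gripper": 1,"dp": [0.27,-0.175,0],"yaw": 0.0739}
    - {"gripper": 1,"dp": [0.27,-0.175,0],"yaw": 0.0739}

```text
time: 18.35
tool_pos: [0.4211, 0.1874, 0.1495]
eef_rot: [-2.438, -1.981, 0.002]
contact_force: [0.2, -0.3, -0.0]
width: 1.001
grip_force: 0.0
```

Run:
```python
from h import *
plan(.421,.188,.017,78.2)
p,d=env.capture('top'); W=cloud('top',d)
for n,b in {'thick':(.565,.0605,.044,.058),'flat':(.567,-.025,.02,.035)}.items():
    m=(W[...,2]>b[2])&(W[...,2]<b[3])&(abs(W[...,0]-b[0])<.05)&(abs(W[...,1]-b[1])<.04)
    print(n,m.sum(),cv2.minEnclosingCircle(W[m][:,:2].astype(np.float32)),np.median(W[m][:,2]))
```

```text
now [0.4211 0.1874 0.1495] phi 78.2 | dp cm [ 7.000e-02 -1.000e-02  1.325e+01] yaw -0.0 | w 1.001 t 18.35
thick 395 ((0.5642520785331726, 0.061915136873722076), 0.02781614661216736) 0.04892081865283081
flat 438 ((0.564696729183197, -0.022228434681892395), 0.03216264024376869) 0.025517839457836693
```

Call:
play_rows:
  moves:
    - {"gripper": 1,"dp": [0.0013,0,0.05],"yaw": 0}
    - {"gripper": 1,"dp": [0.0013,0,0.0938],"yaw": 0}
    - {"gripper": 0.2,"dp": [0.0013,0,0.1313],"yaw": 0}
    - {"gripper": 0.2,"dp": [0.0013,0,0.1588],"yaw": 0}
    - {"gripper": 0.2,"dp": [0.0013,0,0.1675],"yaw": 0}
    - {"gripper": 0.2,"dp": [0.0013,0,0.17],"yaw": 0}
    - {"gripper": 0.2,"dp": [0.0013,0,0.17],"yaw": 0}
    - {"gripper": -1,"dp": [0.0013,0,0.17],"yaw": 0}
    - {"gripper": -1,"dp": [0.0013,0,0.17],"yaw": 0}
    - {"gripper": -1,"dp": [0.0013,0,0.17],"yaw": 0}
    - {"gripper": -1,"dp": [0.0013,0,0.17],"yaw": 0}
    - {"gripper": -1,"dp": [0.0013,0,0.17],"yaw": 0}
    - {"gripper": -1,"dp": [0.0013,0,0.17],"yaw": 0}
    - {"gripper": -1,"dp": [0.0013,0,0.17],"yaw": 0}
    - {"gripper": -1,"dp": [0.0013,0,0.17],"yaw": 0}
    - {"gripper": -1,"dp": [0.0013,0,0.15],"yaw": 0}
    - {"gripper": -1,"dp": [0.0013,0,0.1125],"yaw": 0}
    - {"gripper": -1,"dp": [0.0013,0,0.075],"yaw": 0}
    - {"gripper": -1,"dp": [0.0013,0,0.05],"yaw": 0}
    - {"gripper": -1,"dp": [0.0013,0,0.05],"yaw": 0}

```text
time: 20.07
tool_pos: [0.4239, 0.1897, 0.1156]
eef_rot: [2.434, 1.98, 0.01]
contact_force: [0.5, -0.1, -0.6]
width: 0.153
grip_force: 59.2
```

Run:
```python
from h import *
print(env.state()['grip_force'])
a=np.radians(94.7-90)
x,y=.5855+np.sin(a)*.036,.249-.036*np.cos(a); print(x,y); plan(x,y,.0205,94.7)
p,d=cap('side','s4'); cv2.imwrite('pics/s4c.png',cv2.resize(p[120:330,200:410],(600,600)))
```

```text
59.16785180568695
0.5884497863106815 0.21312105407455068
now [0.4239 0.1897 0.1156] phi 78.3 | dp cm [ 5.62 15.57  9.64] yaw -16.4 | w 0.153 t 20.07
```

View pics/s4c.png

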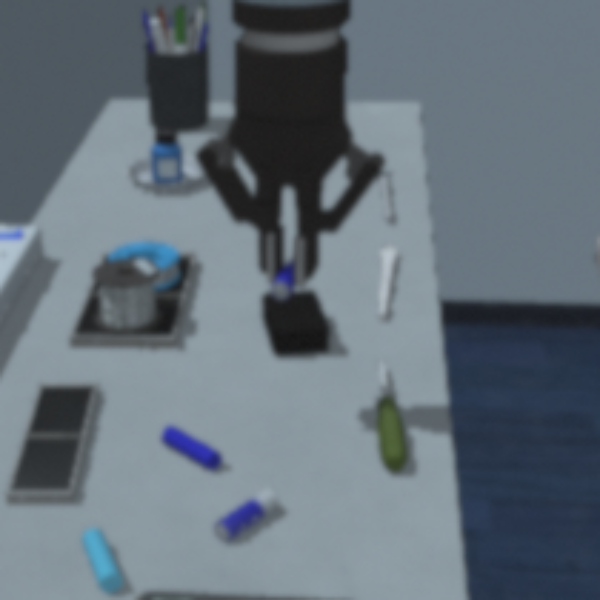

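The crop shows the red-and-white cell between the pads. Both reels are flat in their bays and the bottle is in the dish. I'll carry the cell to the -y bay of the cell tray.

Converted, 15.9 cm / 80 = 0.1988, 15.6 cm / 80 = 0.195, -16.5 degrees / 180 = -0.0917.

Call:
play_rows:
  moves:
    - {"gripper": -1,"dp": [0.0063,0.0163,0],"yaw": -0.0111}
    - {"gripper": -1,"dp": [0.0175,0.0475,0],"yaw": -0.0278}
    - {"gripper": -1,"dp": [0.03,0.0813,0],"yaw": -0.0444}
    - {"gripper": -1,"dp": [0.0425,0.115,0],"yaw": -0.0611}
    - {"gripper": -1,"dp": [0.055,0.15,0],"yaw": -0.0778}
    - {"gripper": -1,"dp": [0.0663,0.1813,0],"yaw": -0.0889}
    - {"gripper": -1,"dp": [0.0725,0.195,0],"yaw": -0.0917}
    - {"gripper": -1,"dp": [0.0738,0.1988,0],"yaw": -0.0917}
    - {"gripper": -1,"dp": [0.0738,0.1988,0],"yaw": -0.0917}
    - {"gripper": -1,"dp": [0.0738,0.1988,0],"yaw": -0.0917}
    - {"gripper": -1,"dp": [0.0738,0.1988,0],"yaw": -0.0917}
    - {"gripper": -1,"dp": [0.0738,0.1988,0],"yaw": -0.0917}

```text
time: 21.12
tool_pos: [0.588, 0.2146, 0.1104]
eef_rot: [2.128, 2.311, -0.0]
contact_force: [-0.1, -0.3, 0.7]
width: 0.152
grip_force: 59.2
```

Run:
```python
from h import *
plan(.5885,.2131,.0205,94.7)
p,d=env.capture('side'); W=cloud('side',d); s=env.state()['tool_pos']
h=cv2.cvtColor(p,cv2.COLOR_RGB2HSV); m=(h[...,1]>120)&((h[...,0]<10)|(h[...,0]>170))&(W[...,2]>.06)&(W[...,2]<.14)&(abs(W[...,1]-s[1])<.05)&(abs(W[...,0]-s[0])<.05)
q=W[m]; print(m.sum(),q.min(0),q.max(0),np.polyfit(q[:,1],q[:,2],1))
```

```text
now [0.588  0.2146 0.1104] phi 94.7 | dp cm [-0.15  0.04  8.99] yaw 0.0 | w 0.152 t 21.12
32 [0.58201025 0.20803968 0.10536606] [0.59601017 0.23679052 0.11002058] [0.06419643 0.09390922]
```

Converted, 9 cm / 80 = 0.1125, 8.9 cm / 80 = 0.1113.

Call:
play_rows:
  moves:
    - {"gripper": -1,"dp": [-0.0013,0,0.0375],"yaw": 0}
    - {"gripper": -1,"dp": [-0.0013,0,0.075],"yaw": 0}
    - {"gripper": -1,"dp": [-0.0013,0,0.1],"yaw": 0}
    - {"gripper": -1,"dp": [-0.0013,0,0.1088],"yaw": 0}
    - {"gripper": -1,"dp": [-0.0013,0,0.1125],"yaw": 0}
    - {"gripper": -1,"dp": [-0.0013,0,0.1125],"yaw": 0}
    - {"gripper": -1,"dp": [-0.0013,0,0.1125],"yaw": 0}
    - {"gripper": -1,"dp": [-0.0013,0,0.1125],"yaw": 0}
    - {"gripper": -0.5,"dp": [-0.0013,0,0.1125],"yaw": 0}
    - {"gripper": -0.4,"dp": [-0.0013,0,0.1125],"yaw": 0}
    - {"gripper": -0.2,"dp": [-0.0013,0,0.1125],"yaw": 0}
    - {"gripper": 0,"dp": [-0.0013,0,0.1113],"yaw": 0}
    - {"gripper": 0,"dp": [-0.0013,0,0.1],"yaw": 0}
    - {"gripper": 0,"dp": [-0.0013,0,0.0625],"yaw": 0}
    - {"gripper": 0.5,"dp": [-0.0013,0,0.0125],"yaw": 0}
    - {"gripper": 1,"dp": [-0.0013,0,-0.0375],"yaw": 0}
    - {"gripper": 1,"dp": [-0.0013,0,-0.05],"yaw": 0}
    - {"gripper": 1,"dp": [-0.0013,0,-0.05],"yaw": 0}
    - {"gripper": 1,"dp": [-0.0013,0,-0.05],"yaw": 0}

```text
time: 22.75
tool_pos: [0.5895, 0.2137, 0.1515]
eef_rot: [2.127, 2.31, 0.003]
contact_force: [0.4, 0.0, -1.2]
width: 1.002
grip_force: 0.0
```

Run:
```python
from h import *
plan(.440,.3355,.15,54)
p,d=cap('side','s5'); W=cloud('side',d)
h=cv2.cvtColor(p,cv2.COLOR_RGB2HSV); m=(h[...,1]>120)&((h[...,0]<10)|(h[...,0]>170))&(W[...,2]<.04)&(abs(W[...,1]-.22)<.07)&(abs(W[...,0]-.586)<.05)
q=W[m]; print(m.sum(),q.min(0),q.max(0))
```

```text
now [0.5895 0.2137 0.1515] phi 94.7 | dp cm [ 13.38 -13.89   0.12] yaw 40.7 | w 1.002 t 22.75
51 [0.58157735 0.18756929 0.00473601] [0.60294162 0.23474241 0.0219442 ]
```

Converted, -13.8 cm / 80 = -0.1725, 13.3 cm / 80 = 0.1663, 40.7 degrees / 180 = 0.2261.

Call:
play_rows:
  moves:
    - {"gripper": 1,"dp": [0.025,-0.025,0],"yaw": 0.0333}
    - {"gripper": 1,"dp": [0.05,-0.05,0],"yaw": 0.0667}
    - {"gripper": 1,"dp": [0.075,-0.0775,0],"yaw": 0.1}
    - {"gripper": 1,"dp": [0.1,-0.1038,0],"yaw": 0.1333}
    - {"gripper": 1,"dp": [0.125,-0.13,0],"yaw": 0.1667}
    - {"gripper": 1,"dp": [0.15,-0.155,0],"yaw": 0.2}
    - {"gripper": 1,"dp": [0.1663,-0.1725,0],"yaw": 0.2261}
    - {"gripper": 1,"dp": [0.1663,-0.1725,0],"yaw": 0.2261}
    - {"gripper": 1,"dp": [0.1663,-0.1725,0],"yaw": 0.2261}
    - {"gripper": 1,"dp": [0.1663,-0.1725,0],"yaw": 0.2261}
    - {"gripper": 1,"dp": [0.1663,-0.1725,0],"yaw": 0.2261}
    - {"gripper": 1,"dp": [0.1663,-0.1725,0],"yaw": 0.2261}

```text
time: 23.8
tool_pos: [0.4408, 0.334, 0.1498]
eef_rot: [2.799, 1.426, -0.001]
contact_force: [0.9, 0.4, -0.3]
width: 0.998
grip_force: 0.0
```

Run:
```python
from h import *
plan(.440,.3355,.0135,54)
```

```text
now [0.4408 0.334  0.1498] phi 54.0 | dp cm [ 0.08 -0.15 13.63] yaw 0.0 | w 0.998 t 23.8
```

Call:
play_rows:
  moves:
    - {"gripper": 1,"dp": [0.0013,-0.0013,0.05],"yaw": 0}
    - {"gripper": 1,"dp": [0.0013,-0.0013,0.0938],"yaw": 0}
    - {"gripper": 0.2,"dp": [0.0013,-0.0013,0.1313],"yaw": 0}
    - {"gripper": 0.2,"dp": [0.0013,-0.0013,0.1588],"yaw": 0}
    - {"gripper": 0.2,"dp": [0.0013,-0.0013,0.1675],"yaw": 0}
    - {"gripper": 0.2,"dp": [0.0013,-0.0013,0.17],"yaw": 0}
    - {"gripper": 0.2,"dp": [0.0013,-0.0013,0.17],"yaw": 0}
    - {"gripper": -1,"dp": [0.0013,-0.0013,0.17],"yaw": 0}
    - {"gripper": -1,"dp": [0.0013,-0.0013,0.17],"yaw": 0}
    - {"gripper": -1,"dp": [0.0013,-0.0013,0.17],"yaw": 0}
    - {"gripper": -1,"dp": [0.0013,-0.0013,0.17],"yaw": 0}
    - {"gripper": -1,"dp": [0.0013,-0.0013,0.17],"yaw": 0}
    - {"gripper": -1,"dp": [0.0013,-0.0013,0.17],"yaw": 0}
    - {"gripper": -1,"dp": [0.0013,-0.0013,0.17],"yaw": 0}
    - {"gripper": -1,"dp": [0.0013,-0.0013,0.17],"yaw": 0}
    - {"gripper": -1,"dp": [0.0013,-0.0013,0.15],"yaw": 0}
    - {"gripper": -1,"dp": [0.0013,-0.0013,0.1125],"yaw": 0}
    - {"gripper": -1,"dp": [0.0013,-0.0013,0.075],"yaw": 0}
    - {"gripper": -1,"dp": [0.0013,-0.0013,0.05],"yaw": 0}
    - {"gripper": -1,"dp": [0.0013,-0.0013,0.05],"yaw": 0}

```text
time: 25.47
tool_pos: [0.4428, 0.3374, 0.1161]
eef_rot: [2.798, 1.427, 0.013]
contact_force: [0.5, -0.3, -0.5]
width: 0.151
grip_force: 59.3
```

Run:
```python
from h import *
print(env.state()['grip_force'])
plan(.5825,.2849,.11,94.7)
s=env.state(); s['tool_pos']=np.array([.4404,.3351,.1098]); plan(.5825,.2849,.11,94.7,s)
```

```text
59.266430139541626
now [0.4428 0.3374 0.1161] phi 54.1 | dp cm [ 3.95 14.39  0.69] yaw -40.6 | w 0.151 t 25.47
now [0.4404 0.3351 0.1098] phi 54.1 | dp cm [ 4.28 14.45  0.07] yaw -40.6 | w 0.151 t 25.47
```

Converted, 14.5 cm / 80 = 0.1813, 14.4 cm / 80 = 0.18, -40.7 degrees / 180 = -0.2261.

Call:
play_rows:
  moves:
    - {"gripper": -1,"dp": [0.005,0.0163,0],"yaw": -0.0222}
    - {"gripper": -1,"dp": [0.0138,0.045,0],"yaw": -0.0556}
    - {"gripper": -1,"dp": [0.0225,0.075,0],"yaw": -0.0889}
    - {"gripper": -1,"dp": [0.0313,0.105,0],"yaw": -0.1222}
    - {"gripper": -1,"dp": [0.04,0.135,0],"yaw": -0.1556}
    - {"gripper": -1,"dp": [0.0475,0.1625,0],"yaw": -0.1889}
    - {"gripper": -1,"dp": [0.0538,0.18,0],"yaw": -0.2222}
    - {"gripper": -1,"dp": [0.0538,0.1813,0],"yaw": -0.2261}
    - {"gripper": -1,"dp": [0.0538,0.1813,0],"yaw": -0.2261}
    - {"gripper": -1,"dp": [0.0538,0.1813,0],"yaw": -0.2261}
    - {"gripper": -1,"dp": [0.0538,0.1813,0],"yaw": -0.2261}
    - {"gripper": -1,"dp": [0.0538,0.1813,0],"yaw": -0.2261}

```text
time: 26.47
tool_pos: [0.5819, 0.2863, 0.1104]
eef_rot: [-2.128, -2.311, 0.0]
contact_force: [1.0, 0.0, 0.3]
width: 0.149
grip_force: 59.3
```

Run:
```python
from h import *
plan(.5825,.2849,.0205,94.7)
```

```text
now [0.5819 0.2863 0.1104] phi 94.7 | dp cm [-0.14  0.05  8.99] yaw 0.0 | w 0.149 t 26.47
```

Converted, -12 cm / 80 = -0.15, 9 cm / 80 = 0.1125.

Call:
play_rows:
  moves:
    - {"gripper": -1,"dp": [-0.0013,0,0.0375],"yaw": 0}
    - {"gripper": -1,"dp": [-0.0013,0,0.075],"yaw": 0}
    - {"gripper": -1,"dp": [-0.0013,0,0.1],"yaw": 0}
    - {"gripper": -1,"dp": [-0.0013,0,0.1088],"yaw": 0}
    - {"gripper": -1,"dp": [-0.0013,0,0.1125],"yaw": 0}
    - {"gripper": -1,"dp": [-0.0013,0,0.1125],"yaw": 0}
    - {"gripper": -1,"dp": [-0.0013,0,0.1125],"yaw": 0}
    - {"gripper": -1,"dp": [-0.0013,0,0.1125],"yaw": 0}
    - {"gripper": -0.5,"dp": [-0.0013,0,0.1125],"yaw": 0}
    - {"gripper": -0.4,"dp": [-0.0013,0,0.1125],"yaw": 0}
    - {"gripper": -0.2,"dp": [-0.0013,0,0.1125],"yaw": 0}
    - {"gripper": 0,"dp": [-0.0013,0,0.1113],"yaw": 0}
    - {"gripper": 0,"dp": [-0.0013,0,0.1],"yaw": 0}
    - {"gripper": 0,"dp": [-0.0013,0,0.0625],"yaw": 0}
    - {"gripper": 0.5,"dp": [-0.0013,0,0.0125],"yaw": 0}
    - {"gripper": 0.5,"dp": [-0.0013,0,-0.0375],"yaw": 0}
    - {"gripper": 0.5,"dp": [-0.0013,0,-0.075],"yaw": 0}
    - {"gripper": 0.5,"dp": [0.1,-0.15,-0.075],"yaw": 0}
    - {"gripper": 0.5,"dp": [0.1,-0.15,-0.075],"yaw": 0}
    - {"gripper": 0.5,"dp": [0.1,-0.15,-0.075],"yaw": 0}

```text
time: 28.13
tool_pos: [0.4733, 0.3463, 0.1718]
eef_rot: [2.129, 2.309, 0.003]
contact_force: [-0.9, 1.0, 0.8]
width: 0.75
grip_force: 0.0
```

Call:
play_rows:
  moves:
    - {"gripper": 0.5,"dp": [0,0,0],"yaw": 0}
    - {"gripper": 0.5,"dp": [0,0,0],"yaw": 0}
    - {"gripper": 0.5,"dp": [0,0,0],"yaw": 0}
    - {"gripper": 0.5,"dp": [0,0,0],"yaw": 0}

```text
time: 28.47
tool_pos: [0.4747, 0.3454, 0.1706]
eef_rot: [2.128, 2.31, 0.001]
contact_force: [-0.5, -0.9, 0.1]
width: 0.752
grip_force: 0.0
```

Run:
```python
from h import *
p,d=cap('top','t9'); cv2.imwrite('pics/t9c.png',cv2.resize(p[150:275,120:440,::-1],(800,312),interpolation=cv2.INTER_CUBIC))
s,d=cap('side','s9'); cv2.imwrite('pics/s9c.png',cv2.resize(s[140:340,180:380,::-1],(600,600),interpolation=cv2.INTER_CUBIC))
print(env.state()['time'])
```

```text
28.5667
```

View pics/t9c.png

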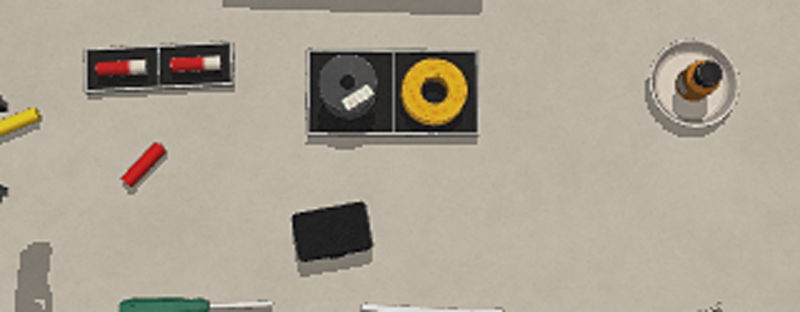

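View pics/s9c.png

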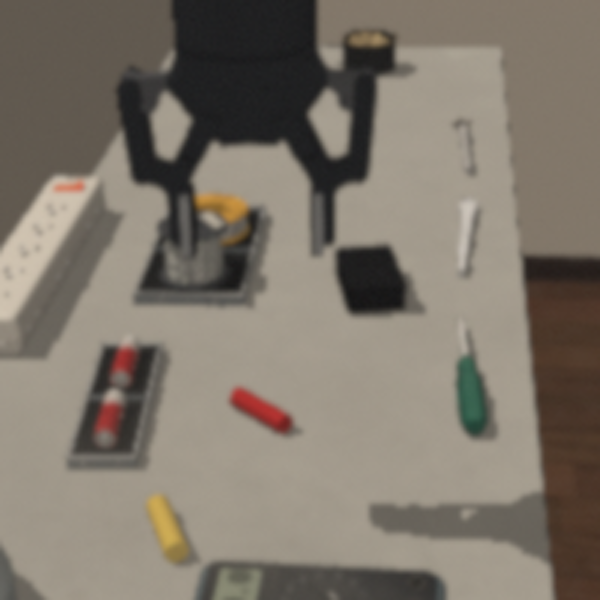

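Both final views show each cell lengthwise in its own bay (top crop, about (120,67) and (195,63)) and both reels flat in their bays ((347,85) and (434,90)). The bottle is upright in the dish at about (695,80), and the case has not moved. Handing in.

```bash
python3 -c "
from workcell import env
print(env.hand_in())"
```

```text
the job is handed in; nothing more can be done
None
```

I put both cells, both reels and the bottle in their places, left the lens case alone, and handed the job in after about 28.6 s; the hand-in gave no verdict.

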